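Set out the plumbing display blocks from the delivery

ROBOT

A 6-joint arm with a two-finger parallel gripper is mounted at the origin on a cart in front of the work surface, level with it; the furniture and walls round the work are solid. World frame = base frame: x ahead of the robot, y to its left, z up, the work surface at z = 0. Lengths are in m, angles in degrees, forces in N, time in s.
With the tool pointing down it reaches from about 0.3 to 0.75 m from the base axis. Payload 8.5 kg.
Tool frame: the origin (TCP) lies midway between the tips of the shut fingers; the grasp point (between the pads) lies 19 mm behind it (env.hold_point_z is the distance from the TCP to the grasp point, in m); z points along the fingers, y is the line along which they close (so a half turn about z gives the same grasp; the last joint's range is limited). The gripper opens to 85 mm and grips with 20 to 120 N. Pads are 22 mm wide; open, the fingers measure 114 mm over their backs; the gripper's body (76 mm by 85 mm) begins 54 mm behind the grasp point. The pads swing forward as they close: fully open they stand 13 mm farther back than shut.
Start: joints at [-88.94, 21.807, 74.336, -0, 83.858, -12.336], TCP at [0.127, -0.535, 0.231] pointing down, gripper open.
Joint ranges: [-178.18, 178.18], [-50.72, 133.34], [12.68, 142.11], [-81.47, 261.47], [9.98, 163.14], [-165.26, 165.26]. Speed limits (degrees/s): [136.94, 136.94, 180, 180, 180, 180].

INTERFACE

Orientations are given as a 3x3 rotation matrix whose columns are the frame's x, y, z axes.
In Python, from rig import observe, get_image, camera_info, env gives the robot as it stands.
- The arm moves only by the tool drive_tool, never from a script. Its arguments are lists of equal length, an entry for each row: "offset": the shift along the tool's x, y, z in units of 40 mm (1.0 is 40 mm), a list of three; "turn": the turn, a rotation vector about the tool's x, y, z in units of 6 degrees (1.0 is 6 degrees), a list of three; "hand": the opening, from 0 (shut) to 1 (fully open). A call has exactly 10 rows; each row shifts and turns the commanded pose from where the row before left it, along the tool's axes as they then stand; what a row does not reach is not made up. A row lasts 1/8 s, in which the tool goes at most 62.5 mm and 10.7 degrees, less where a joint would pass 70% of its speed; a pose out of reach is approached as far as the arm can. A call is refused whole if a number of a shift passes 1 or a number of a turn 1, either way. A call with a gripper value outside its range is refused whole. The fingers move at their own pace and stop on an object; "newtons" is the grip in N (left out, the last holds). Time passes only in rows, so rows that do not move let the fingers close, or fill a call up. It gives the time, the measured TCP pose, the force, the opening and the grip force at its end, in the units of the state.
- observe(): the state, without advancing time (a new reading comes with each control period).
- get_image(name): name is "scene" or "top" or "wrist"; returns the picture (400x640x3 uint8, blue, green, red); there is no depth.
- camera_info(name): a dict with "fx", "fy", "cx", "cy" (pixels), "world_to_cam" (4x4, takes a point from world to camera coordinates). Camera axes: x right, y down, z forward; pixel columns grow to the right and rows downward; lengths in m; the calibration is good to about 2 mm. A picture is of the moment at which its call begins: read the wrist's pose just before it. camera_info takes no time and is no camera call; for the wrist camera it gives the pose at the moment of the call.
- env.close_job(): hands the job in; it is judged then, once.
The state is a dict: "time_s": time; "q": joint angles; "qvel": joint speeds; "joint_efforts": joint torques, N m; "position": TCP position; "tool_rot": TCP orientation; "ft_force": force on the tool from outside, world axes, zero at the start; "wrist_torque": the same for the moment, N m; "grip_width": finger opening in m; "gripper_force": force on a finger pad.
Only numpy, scipy, OpenCV 4.12 (cv2) and the standard library are available. Lean on these libraries where they do the work, as an engineer would, in place of code of your own. Each camera call takes 0.05 s, during which the arm holds its last target. There are 200 camera calls.

TASK

Set out the plumbing counter display: put each of the four articles down on the display block made for it - lift the spray can up out of the divided carton and stand it in the deep ring, lay the brass ball valve lengthways in the trough with its lever on top, stand the green coupling in the shallow round dish, and thread the tape roll over the post so that it lies flat on the hub. Leave the glue bottle standing in its cell of the carton, and leave every article released and at rest.

Things in the scene. Friction and masses are not known exactly. Their poses are not given: they have to be found in the camera images.
- carton: Fixed open cardboard carton, 164 x 164 x 125 mm high, flaps folded down outside (9 mm); two crossed dividers 108 mm high make 4 cells of 77 x 77 mm centred at (+-40, +-40) mm in its x, y. Origin: centre of its underside, inner floor 4 mm higher. Can and bottle stand in diagonally opposite cells; the other two are empty, so open fingers have room along the carton's x or y axis.
- can_centre (a point): Centre (half-way up) of the spray can: upright black cylinder 65 mm across, 199 mm tall, about 0.34 kg, white band round its body, black overcap of the same width on its top 43 mm. It stands in a cell of the carton, its top 78 mm above the carton's walls; take it by the overcap (60 to 95 mm above this point). z is its axis.
- bottle_centre (a point): Centre (half-way up) of the glue bottle: brown squeeze bottle with a red nozzle, 47 mm across, 168 mm tall, light and easily tipped, standing in the carton's cell diagonally across from the can. Bystander: it stays in its cell.
- valve_centre (a point): Centre of the loose brass ball valve's body, 17 mm above its underside. Body 34 to 38 mm wide (its x), 59 mm long (its y, the pipe axis), 34 mm high. The red lever, 16 mm wide, lies on top along y, 45 to 61 mm above the underside, out to 88 mm from this point towards -y; it does not turn. About 0.21 kg. Grip the body across x, the lever between the fingers.
- coupling_centre (a point): Centre (half-way up) of the loose green plastic pipe coupling: short tube standing upright, 39 mm across, 40 mm tall, 0.05 kg. z is its axis.
- roll_centre (a point): Centre (half-way up) of the loose roll of red tape lying flat: ring 66 mm across and 18 mm thick, its round bore at least 24 mm across, 0.06 kg. z is its axis. It can be gripped from above across its outside.
- can_seat (a point): Seat of the ring block, a fixed wooden plinth 104 x 104 x 15 mm that carries an upright steel ring, 79 mm inside, wall 3 mm, 40 mm high. The point is the centre of the ring on the plinth's top, where the can's underside comes to rest (15 mm above the bench).
- dish_seat (a point): Seat of the dish block, a fixed wooden plinth 84 x 84 x 15 mm with a shallow steel rim, 54 mm inside, wall 3 mm, 8 mm high. The point is the centre of the rim on the plinth's top, where the coupling's underside comes to rest (15 mm above the bench).
- post_seat (a point): Point on the post's axis on top of the hub of the post block, where the tape roll's underside comes to rest (23 mm above the bench). Fixed wooden plinth 84 x 84 x 15 mm with a round steel hub 50 mm across and 8 mm high; on it stands a steel post 10 mm thick that rises 35 mm above the hub and has a rounded tip.
- trough_seat (a point): Centre of the pad of the trough block, where the valve's underside comes to rest (17 mm above the bench). Fixed wooden plinth 86 x 112 x 15 mm, black rubber pad inside a steel rim 52 mm (its x) by 74 mm (its y) inside, wall 3 mm, top 8 mm above the pad. The valve's y axis goes along the trough's y axis, either way round, its lever clear above the rim.
Not all that is in view belongs to the job. What is shaped like the part that bears roll_centre but turquoise is not meant.

How it is judged:
By the outcome, as a careful person would: the job done as asked, in the order asked, and still so for the second after the job is handed in, with the robot touching nothing.
It also fails if it takes over 104 s, if anything falls off the work surface, if the arm or the gripper's body presses on something with over 40 N, if the wrist force passes 120 N, or if a joint passes its speed limit or range.

## Working session

There is one attempt and no reset: what is moved stays moved. The work goes in short steps, Python scripts to look and compute and a tool call to move; the robot and the scene stay as the last step left them, time stands still between calls to the robot, and variables do not carry over. Pictures are saved under pics/ and viewed, at most 14 in all, crops included, and the job is handed in when it is done.

Besides the shell and the picture viewer there is one more tool, called after ">>>" as a command line: name --argument value ..., lists and objects as JSON in quotes. drive_tool: Moves the arm, as the interface text tells. Its arguments: {"type":"object","properties":{"offset":{"type":"array"},"turn":{"type":"array"},"hand":{"type":"array"},"newtons":{"type":"number"}},"required":["offset","turn","hand"]}

```bash
ls; mkdir -p pics; python3 - <<'E'
from rig import *
import cv2,numpy as np
s=observe();print(s['time_s'],s['position'],np.round(s['tool_rot'],3).tolist(),s['grip_width'],env.hold_point_z)
for n in('scene','top'):
    cv2.imwrite(f'pics/{n}0.png',get_image(n));c=camera_info(n);print(n,c['fx'],c['cx'],c['cy'],np.round(c['world_to_cam'],3).tolist())
E
```

```text
pics
0.0 [ 0.12741776 -0.53470995  0.23071511] [[0.973, 0.232, -0.0], [0.232, -0.973, 0.001], [0.0, -0.001, -1.0]] 0.08543996071904686 0.0187
scene 438.71103766936164 314.69350867205196 195.38980036449476 [[0.877, -0.48, -0.0, -0.446], [-0.206, -0.376, -0.903, 0.208], [0.433, 0.793, -0.429, 1.39], [0.0, 0.0, 0.0, 1.0]]
top 380.9894975180047 323.15766629827596 199.93416641764384 [[0.017, -1.0, 0.012, 0.02], [-0.992, -0.018, -0.124, 0.522], [0.124, -0.01, -0.992, 1.086], [0.0, 0.0, 0.0, 1.0]]
```

View pics/scene0.png

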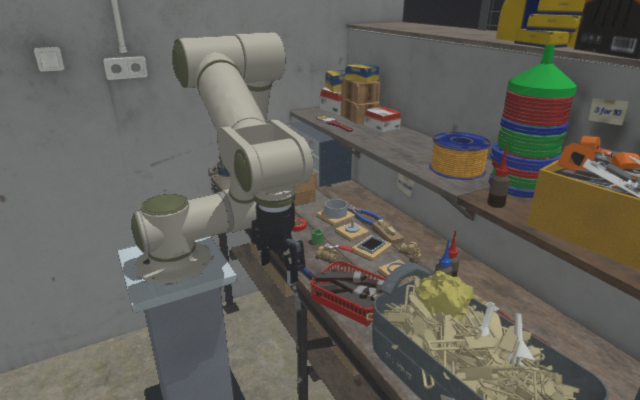

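View pics/top0.png

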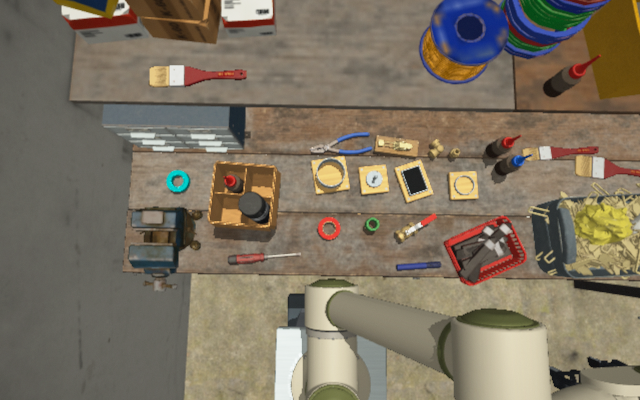

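```bash
cat > h.py <<'E'
from rig import *
import cv2,numpy as np
def ray(n,uv,z,c=None):
    c=c or camera_info(n);T=np.array(c['world_to_cam']);R,t=T[:3,:3],T[:3,3]
    o=-R.T@t;d=R.T@np.array([(uv[0]-c['cx'])/c['fx'],(uv[1]-c['cy'])/c['fy'],1.])
    return o+d*(z-o[2])/d[2]
def proj(n,p,c=None):
    c=c or camera_info(n);T=np.array(c['world_to_cam']);q=T[:3,:3]@np.array(p)+T[:3,3]
    return np.array([c['fx']*q[0]/q[2]+c['cx'],c['fy']*q[1]/q[2]+c['cy']])
E
python3 - <<'E'
from h import *
im=cv2.imread('pics/top0.png')
for n,uv,z in [('can top',(253,202),.203),('can',(253,207),.203),('bottle',(231,180),.17),('roll',(329,229),.018),('coup',(372,225),.04),('valve',(405,233),.017),('levertip',(434,216),.053),('ring',(329.5,171),.055),('post',(374,179),.02),('trough',(413,181),.02),('dish',(463,185),.02),('shelf edge',(300,103),.4)]:
    print(n,np.round(ray('top',uv,z)*1000))
a=im[140:280,200:500];cv2.imwrite('pics/c1.png',cv2.resize(a,None,fx=2.66,fy=2.66,interpolation=cv2.INTER_CUBIC))
E
```

```text
can top [492. 205. 203.]
can [479. 204. 203.]
bottle [552. 270. 170.]
roll [437.  11.  18.]
coup [ 450. -113.   40.]
valve [ 429. -214.   17.]
levertip [ 478. -290.   53.]
ring [604.  13.  55.]
post [ 589. -122.   20.]
trough [ 585. -239.   20.]
dish [ 576. -389.   20.]
shelf edge [672.  83. 400.]
```

View pics/c1.png

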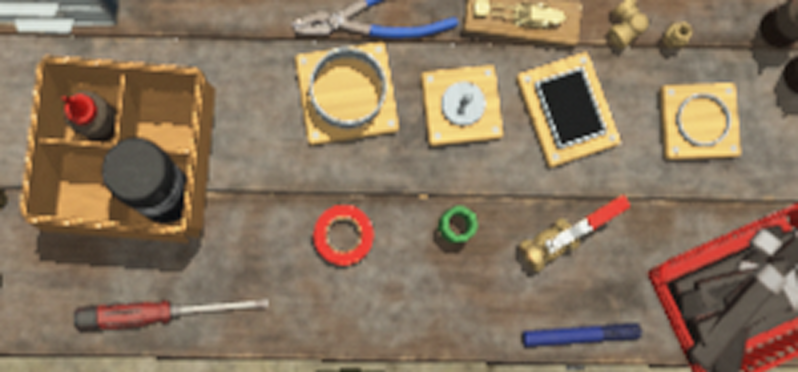

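```bash
python3 - <<'E'
from h import *
f=lambda p:(p[0]/2.66+200,p[1]/2.66+140)
def q(n,ps,z):
    P=np.array([ray('top',f(p),z)[:2] for p in ps]);e=[P[(i+1)%4]-P[i] for i in range(len(P))]
    print(n,np.round(P.mean(0)*1000),'sides',[round(1000*np.hypot(*v)) for v in e],'ang',[round(np.degrees(np.arctan2(v[1],v[0])),1) for v in e])
q('carton',[(43,58),(210,70),(197,236),(22,222)],.125)
q('ring',[(295,53),(386,42),(398,133),(307,143)],.015)
q('post',[(423,73),(496,66),(503,137),(430,145)],.015)
q('trough',[(518,72),(588,53),(620,145),(551,165)],.015)
q('dish',[(663,84),(738,83),(740,158),(664,159)],.015)
for n,p,z in[('can',(143,174),.203),('ringtop',(347,88),.055),('roll',(344,236),.018),('coup',(459,224),.04),('hub',(463,103),.023),('rim',(704,119),.02),('bottle tip',(75,105),.172),('valve end',(532,258),.02),('lever tip',(623,205),.053),('lever in',(552,245),.053)]: print(n,np.round(ray('top',f(p),z)*1000))
for z in(.25,.35,.45,.55): print(z,[np.round(proj('scene',ray('top',uv,z))) for uv in((75,101),(300,106),(510,110))], ray('top',(300,106),z)[0])
E
```

```text
carton [520. 242.] sides [171, 170, 176, 168] ang [np.float64(-93.1), np.float64(177.4), np.float64(86.4), np.float64(-4.2)]
ring [600.   9.] sides [104, 105, 103, 104] ang [np.float64(-81.8), np.float64(-172.1), np.float64(97.4), np.float64(8.6)]
post [ 588. -123.] sides [84, 82, 83, 83] ang [np.float64(-83.3), np.float64(-174.7), np.float64(97.3), np.float64(5.8)]
trough [ 587. -243.] sides [83, 111, 82, 112] ang [np.float64(-73.6), np.float64(-161.8), np.float64(107.1), np.float64(19.0)]
dish [ 575. -393.] sides [86, 86, 86, 86] ang [np.float64(-88.1), np.float64(179.6), np.float64(91.8), np.float64(-0.6)]
can [483. 203. 203.]
ringtop [597.  10.  55.]
roll [438.  10.  18.]
coup [ 452. -115.   40.]
hub [ 589. -121.   23.]
rim [ 577. -394.   20.]
bottle tip [553. 276. 172.]
valve end [ 417. -198.   20.]
lever tip [ 475. -290.   53.]
lever in [ 431. -213.   53.]
0.25 [array([291., 111.]), array([353., 142.]), array([451., 192.])] 0.723481349739372
0.35 [array([289.,  93.]), array([346., 118.]), array([432., 156.])] 0.6852718531495526
0.45 [array([287.,  74.]), array([338.,  92.]), array([413., 119.])] 0.6470623565597334
0.55 [array([285.,  52.]), array([330.,  64.]), array([393.,  81.])] 0.6088528599699141
```

>>> drive_tool --offset '[[0,0,-1],[0,0,-1],[0,0,-1],[1,-1,0],[1,-1,0],[1,-1,0],[1,-1,0],[1,-1,0],[1,-1,0],[0.5,-1,0]]' --turn '[[0,0,0.75],[0,0,0.75],[0,0,0.73],[0,0,0],[0,0,0],[0,0,0],[0,0,0],[0,0,0],[0,0,0],[0,0,0]]' --hand '[1,1,1,1,1,1,1,1,1,1]'

```text
time_s: 1.35
position: [0.3886, -0.2533, 0.3508]
tool_rot: [[1.0, 0.001, -0.001], [0.001, -1.0, 0.001], [-0.001, -0.001, -1.0]]
ft_force: [1.0, -0.9, -0.5]
grip_width: 0.0854
gripper_force: 0.0
```

```bash
python3 - <<'E'
from h import *
c=camera_info('wrist');cv2.imwrite('pics/w1.png',get_image('wrist'))
s=observe();print(s['time_s'],s['position'],np.round(s['tool_rot'],4).tolist(),s['q'],s['ft_force'])
np.save('w1.npy',c)
print(c['fx'],np.round(c['world_to_cam'],3).tolist())
for n,p in dict(roll=(.438,.01,.018),coup=(.452,-.115,.04),ring=(.6,.01,.015),hub=(.589,-.122,.023),tr=(.587,-.243,.017),dish=(.576,-.393,.015),valve=(.43,-.216,.03)).items(): print(n,np.round(proj('',p,c)))
E
```

```text
1.4 [ 0.38952368 -0.24952041  0.35135066] [[1.0, 0.0043, 0.0008], [0.0043, -1.0, 0.0021], [0.0008, -0.0021, -1.0]] [-47.4243695    9.16797287  72.56491947   0.11763949  98.3250185
  42.34570813] [1.43700371 3.07210357 1.60907523]
278.5700758955956 [[0.001, -1.0, -0.0, -0.254], [-0.951, -0.001, 0.308, 0.292], [-0.308, -0.0, -0.951, 0.614], [0.0, 0.0, 0.0, 1.0]]
roll [160. 127.]
coup [231. 119.]
ring [142.  15.]
hub [230.  22.]
tr [312.  25.]
dish [411.  33.]
valve [296. 133.]
```

View pics/w1.png

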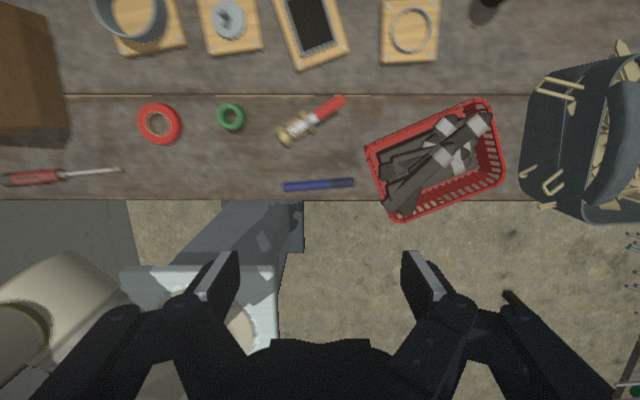

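>>> drive_tool --offset '[[0.25,-0.9,0],[0.25,-0.9,0],[0.25,-0.9,0],[0.25,-0.9,0],[0.25,-0.9,0],[0.25,-0.9,0],[0.25,-0.9,0],[0,0,0],[0,0,0],[0,0,0]]' --turn '[[0,0,0],[0,0,0],[0,0,0],[0,0,0],[0,0,0],[0,0,0],[0,0,0],[0,0,0],[0,0,0],[0,0,0]]' --hand '[1,1,1,1,1,1,1,1,1,1]'

```text
time_s: 2.65
position: [0.4571, -0.0037, 0.3512]
tool_rot: [[1.0, -0.001, -0.0], [-0.001, -1.0, -0.0], [-0.0, 0.0, -1.0]]
ft_force: [0.1, 0.5, 0.6]
grip_width: 0.0853
gripper_force: 0.0
```

```bash
python3 - <<'E'
from h import *
c=camera_info('wrist');im=get_image('wrist');cv2.imwrite('pics/w2.png',im);np.save('w2.npy',c)
s=observe();print(s['time_s'],s['position'],np.round(s['tool_rot'],4).tolist())
cv2.imwrite('pics/w2c.png',cv2.resize(im[:240],(0,0),fx=1.25,fy=1.25,interpolation=cv2.INTER_CUBIC))
E
```

```text
2.7 [ 0.45714055 -0.00371079  0.35127748] [[1.0, -0.0011, -0.0002], [-0.0011, -1.0, -0.0001], [-0.0002, 0.0001, -1.0]]
```

View pics/w2c.png

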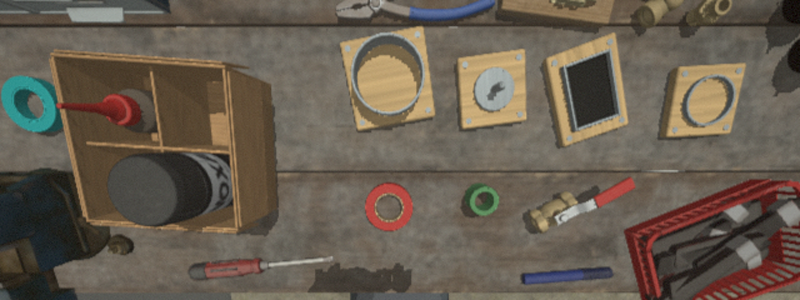

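```bash
python3 - <<'E'
from h import *
c=np.load('w2.npy',allow_pickle=True).item();im=cv2.imread('pics/w2.png')
r=lambda p,z:ray('',np.array(p)/1.25,z,c)
def q(n,ps,z):
    P=np.array([r(p,z)[:2] for p in ps]);e=[P[(i+1)%4]-P[i] for i in range(4)]
    print(n,np.round(P.mean(0)*1000),[round(1000*np.hypot(*v)) for v in e],[round(np.degrees(np.arctan2(v[1],v[0])),1) for v in e])
q('ring',[(339,40),(424,26),(435,118),(357,132)],.015)
q('post',[(457,58),(525,48),(526,121),(462,129)],.015)
q('trough',[(545,45),(616,32),(628,125),(560,147)],.015)
q('pad',[(567,56),(613,48),(618,119),(573,130)],.021)
q('dish',[(675,67),(745,63),(732,138),(660,138)],.015)
q('carton',[(52,55),(229,66),(237,230),(80,224)],.125)
for n,p,z in[('can',(146,190),.203),('ringtop',(387,74),.055),('roll',(389,206),.012),('coup',(482,200),.04),('hub',(494,90),.023),('rim',(710,101),.02),('levertip',(632,182),.053),('lever in',(558,218),.055),('body end',(538,222),.017)]: print(n,np.round(r(p,z)*1000))
hsv=cv2.cvtColor(im,cv2.COLOR_BGR2HSV);H,S,V=cv2.split(hsv)
def comp(m,n):
    k,l,st,ce=cv2.connectedComponentsWithStats(m.astype(np.uint8))
    for i in np.argsort(-st[1:,4])[:4]+1: print(n,st[i].tolist(),ce[i].round(1))
comp(((H<8)|(H>172))&(S>170)&(V>90),'red');comp((H>45)&(H<80)&(S>120),'green')
for n,p,z in(('rollA',(0,0),0),):pass
# overlay
o=cv2.resize(im[:200],None,fx=1.25,fy=1.25);O=lambda p:tuple(int(round(v*1.25*8)) for v in proj('',p,c))
def circ(x,y,z,R,col=(255,0,255)):
    cv2.polylines(o,[np.array([O((x+R*np.cos(a),y+R*np.sin(a),z)) for a in np.linspace(0,6.28,50)])],True,col,1,cv2.LINE_AA,3)
def box(x,y,z,a,b,yaw,col=(255,255,0)):
    R=np.array([[np.cos(yaw),-np.sin(yaw)],[np.sin(yaw),np.cos(yaw)]])
    cv2.polylines(o,[np.array([O((*(R@(sx*a/2,sy*b/2)+(x,y)),z)) for sx,sy in((1,1),(1,-1),(-1,-1),(-1,1))])],True,col,1,cv2.LINE_AA,3)
D=np.pi/180
circ(.485,.204,.203,.0325);circ(.599,.009,.055,.0425);circ(.589,-.122,.023,.025);circ(.576,-.393,.023,.03);circ(.438,.01,.018,.033);circ(.451,-.115,.04,.0195)
box(.600,.009,.015,.104,.104,8*D);box(.588,-.122,.015,.084,.084,6*D);box(.587,-.243,.015,.112,.086,17.8*D);box(.576,-.393,.015,.084,.084,1*D);box(.519,.241,.125,.164,.164,-4*D)
cv2.imwrite('pics/o2.png',o)
E
```

```text
ring [602.   8.] [104, 105, 103, 107] [np.float64(-81.9), np.float64(-171.1), np.float64(99.5), np.float64(9.5)]
post [ 591. -122.] [83, 84, 83, 83] [np.float64(-82.6), np.float64(-172.9), np.float64(96.7), np.float64(7.3)]
trough [ 591. -242.] [85, 112, 89, 124] [np.float64(-80.7), np.float64(-161.4), np.float64(107.9), np.float64(16.3)]
pad [ 591. -246.] [55, 83, 57, 87] [np.float64(-81.1), np.float64(-165.1), np.float64(103.4), np.float64(13.3)]
dish [ 576. -392.] [86, 89, 95, 84] [np.float64(-87.1), np.float64(-173.7), np.float64(89.9), np.float64(0.4)]
carton [523. 249.] [166, 162, 170, 165] [np.float64(-93.3), np.float64(174.4), np.float64(87.6), np.float64(-7.0)]
can [493. 207. 203.]
ringtop [603.   9.  55.]
roll [442.  10.  12.]
coup [ 456. -113.   40.]
hub [ 590. -122.   23.]
rim [ 577. -397.   20.]
levertip [ 480. -297.   53.]
lever in [ 435. -209.   55.]
body end [ 420. -200.   17.]
red [562, 208, 78, 37, 599] [599.9 225.1]
red [53, 79, 48, 17, 281] [85.4 85.5]
red [540, 238, 28, 19, 94] [553.8 249.1]
red [96, 76, 15, 15, 69] [103.4  81.7]
green [146, 371, 1, 1, 1] [146. 371.]
green [346, 371, 1, 1, 1] [346. 371.]
green [374, 374, 1, 1, 1] [374. 374.]
green [539, 375, 1, 1, 1] [539. 375.]
```

View pics/o2.png

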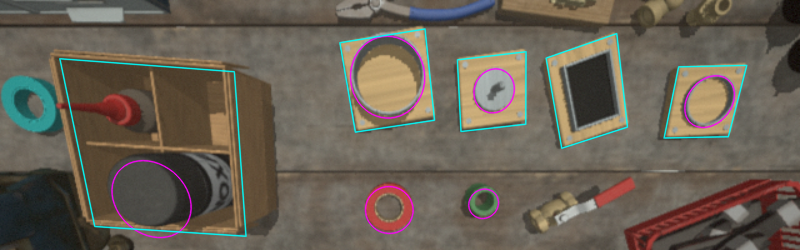

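>>> drive_tool --offset '[[0.1,-0.75,0],[0.1,-0.75,0],[0.1,-0.75,0],[0.1,-0.75,0],[0.1,-0.75,0],[0.1,-0.75,0],[0.1,-0.75,0],[0,0,0],[0,0,0],[0,0,0]]' --turn '[[0,0,0],[0,0,0],[0,0,0],[0,0,0],[0,0,0],[0,0,0],[0,0,0],[0,0,0.7],[0,0,0],[0,0,0]]' --hand '[1,1,1,1,1,1,1,1,1,1]'

```text
time_s: 3.95
position: [0.4853, 0.2065, 0.3514]
tool_rot: [[0.997, -0.073, -0.0], [-0.073, -0.997, -0.0], [-0.0, 0.0, -1.0]]
ft_force: [-0.0, -0.2, 0.1]
grip_width: 0.0856
gripper_force: 0.0
```

```bash
cat >> h.py <<'E'
def snap(name):
    c=camera_info('wrist');im=get_image('wrist');np.save(name+'.npy',c);cv2.imwrite(f'pics/{name}.png',im)
    s=observe();print(s['time_s'],np.round(s['position'],4),np.round(s['tool_rot'][:2,0],3));return c,im
class Ov:
    def __init__(s,im,c,f=1.25): s.o=cv2.resize(im,None,fx=f,fy=f,interpolation=cv2.INTER_CUBIC);s.c=c;s.f=f
    def P(s,p): return [int(round(v*s.f*8)) for v in proj('',p,s.c)]
    def circ(s,x,y,z,R,col=(255,0,255)): cv2.polylines(s.o,[np.array([s.P((x+R*np.cos(a),y+R*np.sin(a),z)) for a in np.linspace(0,6.28,50)])],True,col,1,cv2.LINE_AA,3)
    def box(s,x,y,z,a,b,deg,col=(255,255,0)):
        C,S=np.cos(np.radians(deg)),np.sin(np.radians(deg))
        cv2.polylines(s.o,[np.array([s.P((x+C*u*a/2-S*v*b/2,y+S*u*a/2+C*v*b/2,z)) for u,v in((1,1),(1,-1),(-1,-1),(-1,1))])],True,col,1,cv2.LINE_AA,3)
E
python3 - <<'E'
from h import *
c,im=snap('w3');o=Ov(im,c);o.circ(.491,.206,.203,.0325);o.circ(.491,.206,.160,.0325);o.box(.522,.246,.125,.164,.164,-4);cv2.imwrite('pics/o3.png',o.o)
E
```

```text
4.0 [0.4853 0.2065 0.3514] [ 0.997 -0.073]
```

View pics/o3.png

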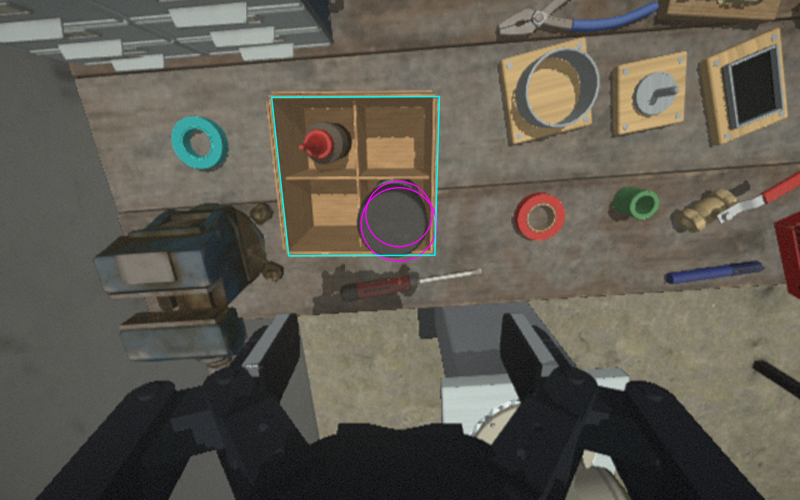

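```bash
python3 - <<'E'
from h import *
c=np.load('w3.npy',allow_pickle=True).item();im=cv2.imread('pics/w3.png')
im=cv2.convertScaleAbs(im,alpha=1.8,beta=25)
o=Ov(im,c,5);
for z,col in((.203,(255,0,255)),(.160,(0,255,255)),(.004,(0,255,0))):o.circ(.485,.208,z,.0325,col)
o.box(.522,.246,.125,.164,.164,-4)
cv2.imwrite('pics/o3b.png',np.hstack([o.o[340:1060,1060:1800]])[::1,::1])
E
python3 -c "
import cv2;a=cv2.imread('pics/o3b.png');cv2.imwrite('pics/o3b.png',cv2.resize(a,None,fx=.8,fy=.8))"
```

```text
(no output)
```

View pics/o3b.png

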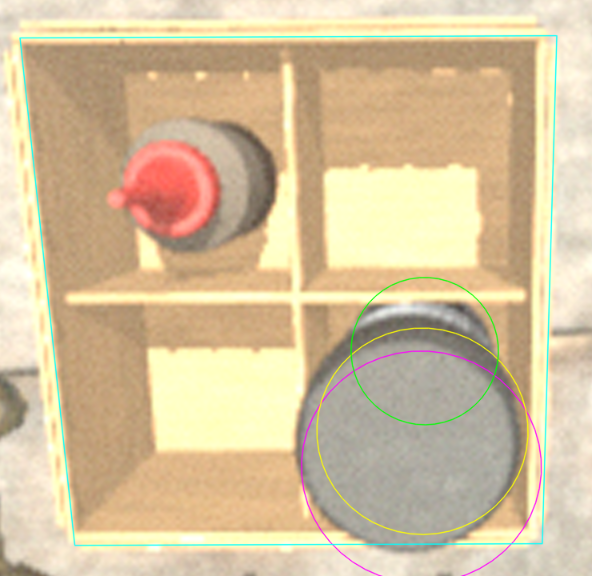

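```bash
python3 - <<'E'
from h import *
c=np.load('w2.npy',allow_pickle=True).item();t=camera_info('top')
def mk(f,c,k,y0,x0):
    im=cv2.convertScaleAbs(cv2.imread(f),alpha=1.8,beta=25);o=Ov(im,c,k)
    for x,y,col in((.483,.207,(255,0,255)),(.492,.210,(0,255,0))):o.circ(x,y,.203,.0325,col);o.circ(x,y,.199,.0325,col)
    o.box(.522,.246,.125,.164,.164,-4);o.circ(.522,.246,.112,.003);return o.o[y0:y0+480,x0:x0+400]
cv2.imwrite('pics/o4.png',np.hstack([mk('pics/top0.png',t,5,155*5+10,208*5),mk('pics/w2.png',c,2.6,60,60)]))
E
```

```text
(no output)
```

View pics/o4.png

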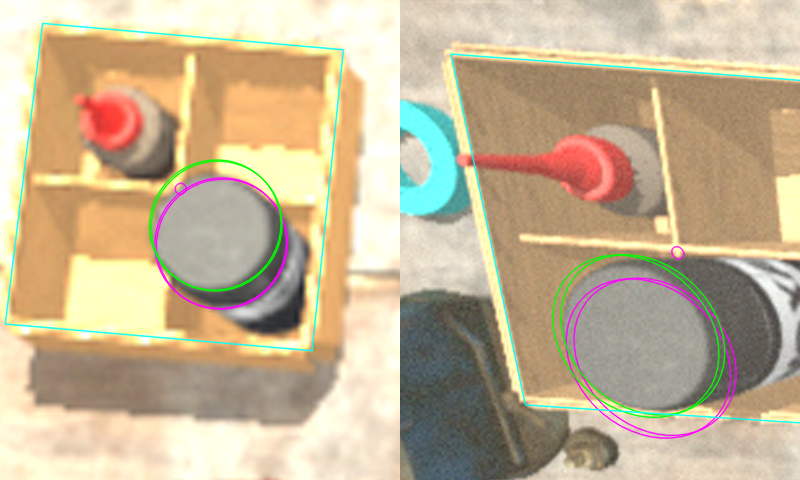

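>>> drive_tool --offset '[[0.06,-0.09,0.8],[0,0,0.8],[0,0,0.8],[0,0,0.8],[0,0,0.8],[0,0,0.7],[0,0,0],[0,0,0],[0,0,0],[0,0,0]]' --turn '[[0,0,0],[0,0,0],[0,0,0],[0,0,0],[0,0,0],[0,0,0],[0,0,0],[0,0,0],[0,0,0],[0,0,0]]' --hand '[1,1,1,1,1,1,1,0.7,0.7,0.7]' --newtons 20

```text
time_s: 5.25
position: [0.4887, 0.2106, 0.1648]
tool_rot: [[0.997, -0.073, 0.003], [-0.073, -0.997, 0.0], [0.003, -0.001, -1.0]]
ft_force: [-0.2, -0.5, 7.0]
grip_width: 0.0645
gripper_force: 22.6
```

>>> drive_tool --offset '[[0,0,0],[0,0,0],[0,0,0],[0,0,0],[0,0,0],[0,0,0],[0,0,0],[0,0,0],[0,0,0],[0,0,0]]' --turn '[[0,0,0],[0,0,0],[0,0,0],[0,0,-1],[0,0,-1],[0,0,-1],[0,0,-1],[0,0,-1],[0,0,-1],[0,0,-1]]' --hand '[1,1,1,1,1,1,1,1,1,1]'

```text
time_s: 6.5
position: [0.4878, 0.2105, 0.1632]
tool_rot: [[0.788, 0.616, -0.0], [0.616, -0.788, -0.0], [-0.0, -0.0, -1.0]]
ft_force: [-0.1, -0.1, 0.4]
grip_width: 0.0857
gripper_force: 0.0
```

>>> drive_tool --offset '[[0,0,0],[0,0,0],[0,0,0],[0,0,0],[0,0,0],[0,0,0],[0,0,0],[0,0,0],[0,0,0],[0,0,0]]' --turn '[[0,0,-1],[0,0,-1],[0,0,-1],[0,0,-1],[0,0,-1],[0,0,-1],[0,0,-1],[0,0,-1],[0,0,0],[0,0,0]]' --hand '[1,1,1,1,1,1,1,1,1,1]'

```text
time_s: 7.75
position: [0.4878, 0.2105, 0.1633]
tool_rot: [[0.075, 0.997, -0.0], [0.997, -0.075, -0.0], [-0.0, -0.0, -1.0]]
ft_force: [0.2, -0.3, -0.4]
grip_width: 0.0852
gripper_force: 0.0
```

>>> drive_tool --offset '[[0,0,0],[0,0,0],[0,0,0],[0,0,0],[0,0,0],[0,0,0],[0,0,0],[0,0,0],[0,0,-0.25],[0,0,-0.25]]' --turn '[[0,0,0],[0,0,0],[0,0,0],[0,0,0],[0,0,0],[0,0,0],[0,0,0],[0,0,0],[0,0,0],[0,0,0]]' --hand '[0.7,0.7,0.7,0.6,0.6,0.6,0.6,0.6,0.6,0.6]' --newtons 40

```text
time_s: 9.0
position: [0.4879, 0.2105, 0.1838]
tool_rot: [[0.073, 0.997, -0.0], [0.997, -0.073, -0.0], [-0.0, -0.0, -1.0]]
ft_force: [0.8, -0.1, -1.6]
grip_width: 0.0642
gripper_force: 45.2
```

>>> drive_tool --offset '[[0,0,-0.6],[0,0,-0.7],[0,0,-0.7],[0,0,-0.7],[0,0,-0.6],[-0.4,0.26,0],[-0.8,0.525,0],[-0.8,0.525,0],[-0.8,0.525,0],[-0.8,0.525,0]]' --turn '[[0,0,0],[0,0,0],[0,0,0],[0,0,0],[0,0,0],[0,0,0],[0,0,0],[0,0,0],[0,0,0],[0,0,0]]' --hand '[0.6,0.6,0.6,0.6,0.6,0.6,0.6,0.6,0.6,0.6]'

```text
time_s: 10.25
position: [0.572, 0.0578, 0.3141]
tool_rot: [[0.074, 0.997, -0.002], [0.997, -0.074, -0.0], [-0.0, -0.002, -1.0]]
ft_force: [0.0, -0.1, -2.5]
grip_width: 0.0641
gripper_force: 45.3
```

>>> drive_tool --offset '[[-0.8,0.525,0],[-0.4,0.26,0],[0,0,0],[0,0,0.4],[0,0,0.4],[0,0,0.4],[0,0,0.4],[0,0,0],[0,0,0],[0,0,0]]' --turn '[[0,0,0],[0,0,0],[0,0,0],[0,0,0],[0,0,0],[0,0,0],[0,0,0],[0,0,0],[0,0,0],[0,0,0]]' --hand '[0.6,0.6,0.6,0.6,0.6,0.6,0.6,0.6,0.6,0.6]'

```text
time_s: 11.5
position: [0.5995, 0.0101, 0.2522]
tool_rot: [[0.073, 0.997, 0.001], [0.997, -0.073, -0.0], [-0.0, 0.001, -1.0]]
ft_force: [-0.8, -0.1, -3.0]
grip_width: 0.0643
gripper_force: 45.2
```

```bash
python3 - <<'E'
from h import *
c,im=snap('w5');t=camera_info('top');tm=get_image('top');p=observe()['position']
k=1.0;o=Ov(tm,t,4);o.circ(.6,.009,.015,.0395);o.box(.6,.009,.015,.104,.104,8)
top=p[2]-.1633+.203;o.circ(p[0],p[1],top,.0325,(0,255,0));o.circ(p[0],p[1],top-.199,.0325,(0,255,0))
w=Ov(im,c,1.0);w.circ(p[0],p[1],top,.0325);w.circ(.6,.009,.055,.0395);w.box(.6,.009,.015,.104,.104,8)
cv2.imwrite('pics/o5.png',np.hstack([o.o[480:880,1200:1600],w.o[:,160:560]]))
E
```

```text
11.55 [0.5994 0.01   0.252 ] [0.073 0.997]
```

View pics/o5.png

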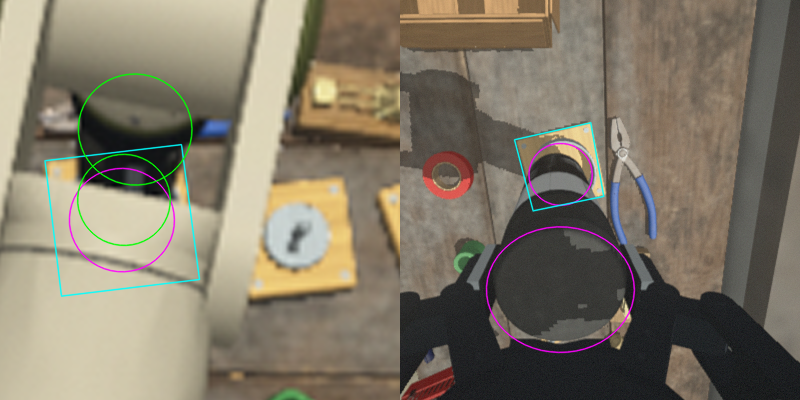

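>>> drive_tool --offset '[[-0.02,0.02,0.3],[0,0,0.4],[0,0,0.4],[0,0,0.4],[0,0,0.2],[0,0,0.15],[0,0,0.08],[0,0,0],[0,0,0],[0,0,0]]' --turn '[[0,0,0],[0,0,0],[0,0,0],[0,0,0],[0,0,0],[0,0,0],[0,0,0],[0,0,0],[0,0,0],[0,0,0]]' --hand '[0.6,0.6,0.6,0.6,0.6,0.6,0.6,0.6,0.6,0.6]'

```text
time_s: 12.85
position: [0.6001, 0.009, 0.1748]
tool_rot: [[0.073, 0.997, 0.001], [0.997, -0.073, -0.0], [-0.0, 0.001, -1.0]]
ft_force: [-2.4, -0.4, 5.4]
grip_width: 0.0642
gripper_force: 46.7
```

>>> drive_tool --offset '[[0,0,0],[0,0,0],[0,0,0],[0,0,-0.6],[0,0,-0.8],[0,0,-0.9],[0,0,-0.9],[-0.86,-0.54,0],[-0.86,-0.54,0],[-0.86,-0.54,0]]' --turn '[[0,0,0],[0,0,0],[0,0,0],[0,0,0],[0,0,0],[0,0,0],[0,0,0],[0,0,0],[0,0,0],[0,0,0]]' --hand '[1,1,1,1,1,1,1,1,1,1]'

```text
time_s: 14.1
position: [0.5271, -0.0901, 0.3021]
tool_rot: [[0.073, 0.997, 0.0], [0.997, -0.073, -0.0], [-0.0, 0.0, -1.0]]
ft_force: [0.7, -1.3, -0.2]
grip_width: 0.0855
gripper_force: 0.0
```

>>> drive_tool --offset '[[-0.86,-0.54,0],[-0.86,-0.54,0],[-0.86,-0.54,0],[-0.86,-0.54,0],[0,0,0.6],[0,0,0.6],[0,0,0],[0,0,0],[0,0,0],[0,0,0]]' --turn '[[0,0,0],[0,0,0],[0,0,-1],[0,0,-1],[0,0,-1],[0,0,-1],[0,0,-1],[0,0,-1],[0,0,0],[0,0,0]]' --hand '[1,1,1,1,1,1,1,1,1,1]'

```text
time_s: 15.35
position: [0.4353, -0.2225, 0.2542]
tool_rot: [[-0.525, 0.851, 0.0], [0.851, 0.525, -0.0], [-0.0, 0.0, -1.0]]
ft_force: [0.6, 0.2, -0.2]
grip_width: 0.085
gripper_force: 0.0
```

```bash
python3 - <<'E'
from h import *
c,im=snap('w6');o=Ov(im,c,1.25);th=-58+90
o.box(.432,-.221,.034,.036,.059,th);a=np.radians(-58)
for d in(0,.088): o.circ(.432+d*np.cos(a),-.221+d*np.sin(a),.061 if d else .061,.008,(0,255,0))
cv2.imwrite('pics/o6.png',o.o)
E
```

```text
15.4 [ 0.4353 -0.2225  0.2542] [-0.526  0.851]
```

View pics/o6.png

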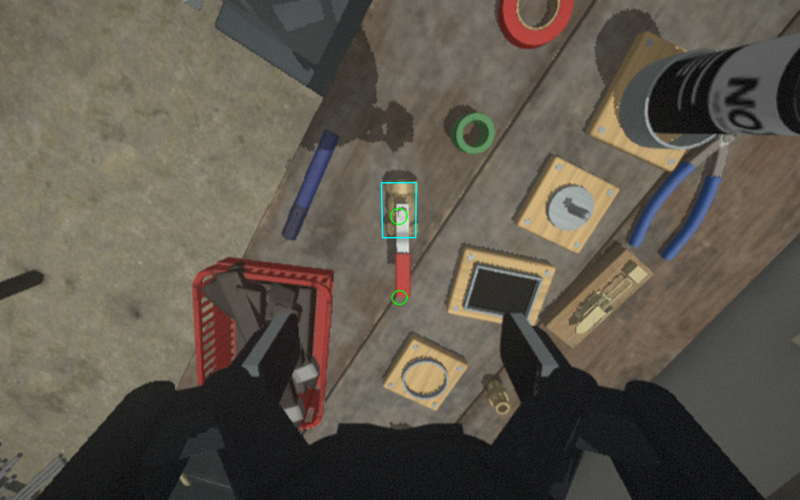

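>>> drive_tool --offset '[[0.1,0,0.8],[0,0,1],[0,0,1],[0,0,1],[0,0,1],[0,0,0.7],[0,0,0.4],[0,0,0.23],[0,0,0],[0,0,0]]' --turn '[[0,0,0],[0,0,0],[0,0,0],[0,0,0],[0,0,0],[0,0,0],[0,0,0],[0,0,0],[0,0,0],[0,0,0]]' --hand '[1,1,1,1,1,1,1,1,1,1]'

```text
time_s: 16.65
position: [0.4335, -0.2193, 0.0095]
tool_rot: [[-0.527, 0.85, 0.001], [0.85, 0.527, -0.001], [-0.001, 0.0, -1.0]]
ft_force: [-0.1, -0.5, -0.1]
grip_width: 0.0854
gripper_force: 0.0
```

>>> drive_tool --offset '[[0,0,0],[0,0,0],[0,0,0],[0,0,0],[0,0,0],[0,0,0],[0,0,0],[0,0,0],[0,0,0],[0,0,0]]' --turn '[[0,0,0],[0,0,0],[0,0,0],[0,0,0],[0,0,0],[0,0,0],[0,0,0],[0,0,0],[0,0,0],[0,0,0]]' --hand '[0.7,0.5,0.4,0.3,0.3,0.3,0.3,0.3,0.3,0.3]'

```text
time_s: 17.9
position: [0.4334, -0.2191, 0.0092]
tool_rot: [[-0.527, 0.85, 0.001], [0.85, 0.527, -0.0], [-0.001, 0.0, -1.0]]
ft_force: [0.1, 1.0, 6.3]
grip_width: 0.0317
gripper_force: 39.2
```

```bash
python3 - <<'E'
from h import *
c,im=snap('w7');o=Ov(im,c,1.25)
cv2.imwrite('pics/o7.png',o.o[:,150:650])
E
```

```text
17.95 [ 0.4334 -0.2192  0.0092] [-0.527  0.85 ]
```

View pics/o7.png

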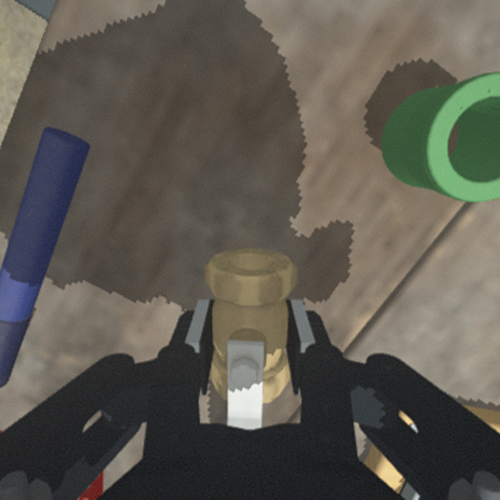

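>>> drive_tool --offset '[[0,0,0],[0,0,0],[0,0,-0.2],[0,0,-0.4],[0,0,-0.6],[0,0,-0.6],[0,0,-0.4],[0,0,0],[0,0,0],[0,0,0]]' --turn '[[0,0,0],[0,0,0],[0,0,0],[0,0,0],[0,0,0],[0,0,0],[0,0,0],[0,0,0],[0,0,0],[0,0,0]]' --hand '[0.3,0.3,0.3,0.3,0.3,0.3,0.3,0.3,0.3,0.3]' --newtons 60

```text
time_s: 19.2
position: [0.4328, -0.2188, 0.0961]
tool_rot: [[-0.527, 0.85, -0.001], [0.85, 0.527, 0.001], [0.002, -0.001, -1.0]]
ft_force: [0.2, 0.1, -2.6]
grip_width: 0.0315
gripper_force: 59.7
```

```bash
python3 - <<'E'
from h import *
c,im=snap('w8');a=cv2.imread('pics/w7.png');s=observe();print(s['ft_force'],s['wrist_torque'],s['grip_width'])
R=s['tool_rot']
# same hand-relative region compare with w7
d=cv2.absdiff(im,a)[190:340,270:400];print(d.mean())
cv2.imwrite('pics/o8.png',np.hstack([cv2.resize(x[170:360,240:420],None,fx=2.1,fy=2.1) for x in(a,im)]))
E
```

```text
19.25 [ 0.4329 -0.2189  0.0963] [-0.527  0.85 ]
[-0.69643568 -0.08033741 -0.95974047] [-0.00247802  0.0010611   0.01386674] 0.03127129188277775
16.684871794871796
```

View pics/o8.png

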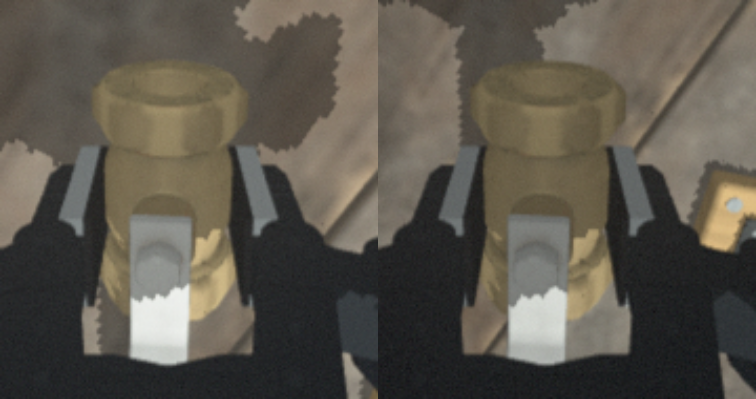

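```bash
python3 - <<'E'
from h import *
c=np.load('w8.npy',allow_pickle=True).item();s=observe();R=s['tool_rot'];p=s['position']
for dx in(-.004,0,.004):
  print(dx,[(n,np.round(proj('',p+R@np.array(v),c),1)) for n,v in dict(bot=(.0295+dx,0,.009),mid=(.0295+dx,0,-.008),midL=(.0295+dx,-.019,-.008),midR=(.0295+dx,.019,-.008),top=(.0295+dx,0,-.027)).items()])
im=cv2.imread('pics/w8.png');print([tuple(int(v) for v in im[y,316]) for y in range(190,250,4)])
E
```

```text
-0.004 [('bot', array([320.9, 204.3])), ('mid', array([321. , 214.9])), ('midL', array([284.5, 215. ])), ('midR', array([357.6, 214.9])), ('top', array([321.2, 230. ]))]
0 [('bot', array([320.9, 197.7])), ('mid', array([321. , 207.7])), ('midL', array([284.2, 207.7])), ('midR', array([357.9, 207.7])), ('top', array([321.2, 221.9]))]
0.004 [('bot', array([320.9, 191. ])), ('mid', array([321.1, 200.3])), ('midL', array([283.9, 200.3])), ('midR', array([358.2, 200.3])), ('top', array([321.2, 213.6]))]
[(65, 74, 77), (68, 77, 81), (73, 82, 90), (68, 89, 100), (78, 101, 114), (77, 101, 114), (78, 105, 116), (65, 87, 95), (90, 120, 134), (85, 115, 128), (84, 114, 126), (85, 116, 129), (86, 114, 129), (79, 110, 121), (68, 92, 102)]
```

>>> drive_tool --offset '[[-0.5,0.6,0],[-0.7,0.8,0],[-0.7,0.8,0],[-0.64,0.76,0],[0,0,0],[0,0,0],[0,0,0],[0,0,0],[0,0,0],[0,0,0]]' --turn '[[0,0,0],[0,0,0],[0,0,0],[0,0,-0.7],[0,0,-1],[0,0,-1],[0,0,-1],[0,0,-1],[0,0,-1],[0,0,-1]]' --hand '[0.3,0.3,0.3,0.3,0.3,0.3,0.3,0.3,0.3,0.3]'

```text
time_s: 20.5
position: [0.5871, -0.2429, 0.0961]
tool_rot: [[-0.952, 0.305, -0.001], [0.305, 0.952, 0.001], [0.001, 0.0, -1.0]]
ft_force: [0.0, 0.5, -2.5]
grip_width: 0.0313
gripper_force: 59.8
```

>>> drive_tool --offset '[[0,0,0],[0,0,0],[0,0,0],[0,0,0],[0,0,0],[0,0,0],[0,0,0],[0,0,0],[0,0,0],[0,0,0]]' --turn '[[0,0,-1],[0,0,-1],[0,0,-1],[0,0,-1],[0,0,-1],[0,0,-1],[0,0,0],[0,0,0],[0,0,0],[0,0,0]]' --hand '[0.3,0.3,0.3,0.3,0.3,0.3,0.3,0.3,0.3,0.3]'

```text
time_s: 21.75
position: [0.5873, -0.243, 0.0969]
tool_rot: [[-0.951, -0.309, -0.0], [-0.309, 0.951, -0.0], [0.0, 0.0, -1.0]]
ft_force: [0.7, -0.3, -2.5]
grip_width: 0.0313
gripper_force: 59.8
```

```bash
python3 - <<'E'
from h import *
c,im=snap('w9');s=observe();print(s['q'],s['ft_force'],s['grip_width'])
# numeric yaw of trough plinth from w9 & top images: wood mask -> minAreaRect after rectification to z=.015
t=camera_info('top');tp=cv2.imread('pics/top0.png')
def rect(src,cc,cx,cy,z,h=.08,px=1000):
    n=int(2*h*px);g=[(cx+h,cy+h),(cx+h,cy-h),(cx-h,cy-h),(cx-h,cy+h)]
    a=np.float32([proj('',(x,y,z),cc) for x,y in g]);b=np.float32([(0,0),(n,0),(n,n),(0,n)])
    return cv2.warpPerspective(src,cv2.getPerspectiveTransform(a,b),(n,n),flags=cv2.INTER_CUBIC)
for nm,src,cc in(('top',tp,t),('w2',cv2.imread('pics/w2.png'),np.load('w2.npy',allow_pickle=True).item()),('w6',cv2.imread('pics/w6.png'),np.load('w6.npy',allow_pickle=True).item())):
  for k,cx,cy in(('trough',.587,-.243),('dish',.576,-.393),('post',.588,-.122)):
    r=rect(src,cc,cx,cy,.015);h=cv2.cvtColor(r,cv2.COLOR_BGR2HSV)
    m=((h[...,0]>12)&(h[...,0]<28)&(h[...,1]>90)&(h[...,2]>110)).astype(np.uint8)
    m=cv2.morphologyEx(m,cv2.MORPH_OPEN,np.ones((5,5)))
    kk,l,st,ce=cv2.connectedComponentsWithStats(m)
    i=1+np.argmax(st[1:,4]);(u,v),wh,an=cv2.minAreaRect(np.argwhere(l==i)[:,::-1].astype(np.float32))
    print(nm,k,'xy',round(cx+.08-v/1000,4),round(cy+.08-u/1000,4),np.round(wh),round(an,1))
E
```

```text
21.8 [ 0.5873 -0.243   0.0969] [-0.951 -0.309]
[-3.31299936e+01  3.68652740e+01  7.09593783e+01  1.83341648e-03
  7.21814936e+01 -1.41121290e+02] [-0.09203258  0.2357852  -2.32064044] 0.03108518798898183
top trough xy 0.5871 -0.2397 [116.  89.] 71.1
top dish xy 0.5767 -0.3905 [86. 87.] 86.9
top post xy 0.5902 -0.1198 [87. 87.] 83.1
w2 trough xy 0.5871 -0.238 [111.  76.] 70.6
w2 dish xy 0.5776 -0.3928 [83. 83.] 87.3
w2 post xy 0.5911 -0.1215 [83. 83.] 83.2
w6 trough xy 0.5618 -0.2242 [135.  67.] 34.9
w6 dish xy 0.577 -0.3922 [83. 84.] 87.0
w6 post xy 0.5904 -0.1224 [83. 83.] 83.0
```

>>> drive_tool --offset '[[0,0.02,0.3],[0,0,0.4],[0,0,0.4],[0,0,0.3],[0,0,0.2],[0,0,0.1],[0,0,0.05],[0,0,0],[0,0,0],[0,0,0]]' --turn '[[0,0,-0.15],[0,0,0],[0,0,0],[0,0,0],[0,0,0],[0,0,0],[0,0,0],[0,0,0],[0,0,0],[0,0,0]]' --hand '[0.3,0.3,0.3,0.3,0.3,0.3,0.3,0.3,0.3,0.3]'

```text
time_s: 23.05
position: [0.5871, -0.2423, 0.0271]
tool_rot: [[-0.946, -0.324, 0.0], [-0.324, 0.946, -0.0], [-0.0, -0.0, -1.0]]
ft_force: [-0.8, 0.4, -0.8]
grip_width: 0.0316
gripper_force: 59.8
```

>>> drive_tool --offset '[[0,0,0.03],[0,0,0],[0,0,0],[0,0,0],[0,0,0],[0,0,-0.3],[0,0,-0.7],[0,0,-1],[0,0,-1],[0,0,-1]]' --turn '[[0,0,0],[0,0,0],[0,0,0],[0,0,0],[0,0,0],[0,0,0],[0,0,0],[0,0,0],[0,0,0],[0,0,0]]' --hand '[0.3,0.4,0.6,0.8,1,1,1,1,1,1]'

```text
time_s: 24.3
position: [0.5869, -0.2421, 0.1881]
tool_rot: [[-0.946, -0.324, 0.001], [-0.324, 0.946, -0.001], [-0.001, -0.001, -1.0]]
ft_force: [-0.4, 0.2, 0.3]
grip_width: 0.0857
gripper_force: 0.0
```

```bash
python3 - <<'E'
from h import *
c,im=snap('w10');t=camera_info('top')
# red lever & numeric check: project expected lever tip
a=np.radians(18.9)
for n,d,z in(('tip',.088,.070),('mid',.06,.078),('ctr',0,.05)): print(n,np.round(proj('',(.587+d*np.cos(a),-.2423+d*np.sin(a),z),c),1))
h=cv2.cvtColor(im,cv2.COLOR_BGR2HSV);m=(((h[...,0]<8)|(h[...,0]>172))&(h[...,1]>150)&(h[...,2]>70)).astype(np.uint8)
k,l,st,ce=cv2.connectedComponentsWithStats(m)
for i in range(1,k):
    if st[i,4]>60: print(st[i],ce[i].round(1),cv2.minAreaRect(np.argwhere(l==i)[:,::-1].astype(np.float32)))
E
```

```text
24.35 [ 0.5885 -0.2431  0.194 ] [-0.946 -0.324]
tip [320.7 272.1]
mid [320.7 252.5]
ctr [320.7 188.3]
[ 545  100   70   62 1977] [575.2 129.7] ((579.5, 130.5), (61.0, 69.0), 90.0)
[   0  203   45   36 1219] [ 20.2 220.9] ((22.0, 220.5), (35.0, 44.0), 90.0)
[313 235  16  41 532] [320.2 255.8] ((320.5, 255.0), (40.0, 15.0), 90.0)
```

```bash
python3 - <<'E'
from h import *
def circfit(m,c,z):
    cn=max(cv2.findContours(m.astype(np.uint8),cv2.RETR_EXTERNAL,cv2.CHAIN_APPROX_NONE)[0],key=cv2.contourArea)
    P=np.array([ray('',p[0],z,c)[:2] for p in cn]);A=np.c_[2*P,np.ones(len(P))];s=np.linalg.lstsq(A,(P**2).sum(1),rcond=None)[0]
    return s[:2].round(4),np.sqrt(s[2]+s[0]**2+s[1]**2).round(4)
for nm in('w2','w6','w10'):
    c=np.load(nm+'.npy',allow_pickle=True).item();im=cv2.imread(f'pics/{nm}.png');h=cv2.cvtColor(im,cv2.COLOR_BGR2HSV)
    for k,p in(('coup',(.4535,-.1135,.04)),('roll',(.438,.01,.018))):
        u,v=proj('',p,c).round().astype(int);w=45
        if not(w//2<u<640 and 0<v<400): continue
        x0,y0=max(u-w,0),max(v-w,0)
        s=h[y0:v+w,x0:u+w];hue=s[...,0].astype(int)
        m=(s[...,1]>90)&(((hue>40)&(hue<95)) if k=='coup' else (((hue<7)|(hue>172))&(s[...,1]>140)))
        M=np.zeros(h.shape[:2],bool);M[y0:v+w,x0:u+w]=m
        if m.sum()>50: print(nm,k,(u,v),m.sum(),circfit(M,c,p[2]),circfit(M,c,p[2]/2))
E
```

```text
w2 roll (np.int64(311), np.int64(168)) 667 (array([0.4426, 0.0105]), np.float64(0.0321)) (array([0.4408, 0.0108]), np.float64(0.0328))
w6 coup (np.int64(380), np.int64(104)) 59 (array([ 0.4472, -0.1348]), np.float64(0.0014)) (array([ 0.4502, -0.1336]), np.float64(0.0015))
w6 roll (np.int64(427), np.int64(2)) 1148 (array([0.4429, 0.0044]), np.float64(0.0277)) (array([0.4441, 0.0082]), np.float64(0.0284))
w10 coup (np.int64(488), np.int64(103)) 740 (array([ 0.4538, -0.1131]), np.float64(0.0114)) (array([ 0.4497, -0.1024]), np.float64(0.0122))
w10 roll (np.int64(584), np.int64(128)) 2170 (array([0.4427, 0.008 ]), np.float64(0.0353)) (array([0.4407, 0.0159]), np.float64(0.0363))
```

>>> drive_tool --offset '[[0.428,0.834,0],[0.428,0.834,0],[0.428,0.834,0],[0.428,0.834,0],[0.428,0.834,0],[0,0,0],[0,0,0],[0,0,0],[0,0,0],[0,0,0]]' --turn '[[0,0,0],[0,0,0],[0,0,0],[0,0,0],[0,0,0],[0,0,1],[0,0,1],[0,0,1],[0,0,1],[0,0,1]]' --hand '[1,1,1,1,1,1,1,1,1,1]'

```text
time_s: 25.6
position: [0.452, -0.1122, 0.1864]
tool_rot: [[-0.981, 0.196, 0.001], [0.196, 0.981, -0.0], [-0.001, -0.0, -1.0]]
ft_force: [0.5, 0.1, 0.3]
grip_width: 0.0854
gripper_force: 0.0
```

>>> drive_tool --offset '[[0,0,0.1],[0,0,0],[0,0,0],[0,0,0],[0,0,0],[0,0,0],[0,0,0],[0,0,0],[0,0,0],[0,0,0]]' --turn '[[0,0,1],[0,0,1],[0,0,1],[0,0,1],[0,0,1],[0,0,1],[0,0,1],[0,0,1],[0,0,0],[0,0,0]]' --hand '[1,1,1,1,1,1,1,1,1,1]'

```text
time_s: 26.85
position: [0.452, -0.1122, 0.182]
tool_rot: [[-0.516, 0.857, 0.0], [0.857, 0.516, -0.0], [-0.0, 0.0, -1.0]]
ft_force: [-0.1, 0.5, 0.7]
grip_width: 0.0857
gripper_force: 0.0
```

```bash
python3 - <<'E'
from h import *
c,im=snap('w11');h=cv2.cvtColor(im,cv2.COLOR_BGR2HSV);hue=h[...,0].astype(int)
u,v=proj('',(.4535,-.1135,.04),c).round().astype(int);print(u,v,h[v-15:v+16:5,u-15:u+16:15].tolist())
m=((h[...,1]>70)&(hue>40)&(hue<95)).astype(np.uint8);k,l,st,ce=cv2.connectedComponentsWithStats(m)
for i in range(1,k):
    if st[i,4]>150:
        M=(l==i);cn=cv2.findContours(M.astype(np.uint8),cv2.RETR_CCOMP,cv2.CHAIN_APPROX_NONE)[0]
        print(st[i],ce[i].round(1))
        for q in cn:
            if len(q)>20:
                for z in(.04,0):
                    P=np.array([ray('',p[0],z,c)[:2] for p in q]);A=np.c_[2*P,np.ones(len(P))];s=np.linalg.lstsq(A,(P**2).sum(1),rcond=None)[0];print(z,s[:2].round(4),np.sqrt(s[2]+s[0]**2+s[1]**2).round(4))
E
```

```text
26.9 [ 0.452  -0.1122  0.182 ] [-0.515  0.857]
321 188 [[[28, 60, 64], [59, 85, 132], [20, 53, 115]], [[56, 91, 70], [57, 82, 140], [58, 80, 80]], [[60, 81, 151], [17, 61, 67], [61, 92, 147]], [[58, 84, 151], [19, 60, 72], [59, 80, 153]], [[60, 83, 151], [56, 93, 77], [62, 87, 153]], [[57, 87, 143], [58, 87, 79], [55, 76, 137]], [[15, 63, 106], [59, 81, 152], [16, 70, 134]]]
[303 166  36  41 976] [320.8 186.7]
0.04 [ 0.4528 -0.1127] 0.0204
0 [ 0.4587 -0.1221] 0.0232
0.04 [ 0.4516 -0.111 ] 0.0088
0 [ 0.4572 -0.1202] 0.0101
```

>>> drive_tool --offset '[[0,0.02,0.7],[0,0,1],[0,0,1],[0,0,0.8],[0,0,0.5],[0,0,0.3],[0,0,0],[0,0,0],[0,0,0],[0,0,0]]' --turn '[[0,0,0],[0,0,0],[0,0,0],[0,0,0],[0,0,0],[0,0,0],[0,0,0],[0,0,0],[0,0,0],[0,0,0]]' --hand '[1,1,1,1,1,1,0.9,0.7,0.55,0.4]' --newtons 30

```text
time_s: 28.15
position: [0.4529, -0.112, 0.0104]
tool_rot: [[-0.514, 0.858, 0.001], [0.858, 0.514, -0.001], [-0.001, 0.0, -1.0]]
ft_force: [-1.0, 0.1, 5.7]
grip_width: 0.0364
gripper_force: 29.4
```

>>> drive_tool --offset '[[0,0,0],[0,0,0],[0,0,0],[0,0,-0.2],[0,0,-0.5],[0,0,-0.7],[0,0,-0.6],[0,0,0],[0,0,0],[0,0,0]]' --turn '[[0,0,0],[0,0,0],[0,0,0],[0,0,0],[0,0,0],[0,0,0],[0,0,0],[0,0,0],[0,0,0],[0,0,0]]' --hand '[0.35,0.35,0.35,0.35,0.35,0.35,0.35,0.35,0.35,0.35]'

```text
time_s: 29.4
position: [0.4523, -0.1116, 0.089]
tool_rot: [[-0.514, 0.858, -0.001], [0.858, 0.514, 0.001], [0.001, -0.001, -1.0]]
ft_force: [1.1, 0.5, -1.1]
grip_width: 0.0366
gripper_force: 30.2
```

```bash
python3 - <<'E'
from h import *
c,im=snap('w12');h=cv2.cvtColor(im,cv2.COLOR_BGR2HSV);hue=h[...,0].astype(int);s=observe();R=s['tool_rot'];p=s['position']
m=((h[...,1]>70)&(hue>40)&(hue<95)).astype(np.uint8);k,l,st,ce=cv2.connectedComponentsWithStats(m)
for i in range(1,k):
    if st[i,4]>150: print(st[i],ce[i].round(1))
# synthetic silhouette for offset dx along tool x; bottom at tool z=+.010, top -.030
for dx in(-.004,0,.004):
    Q=np.array([proj('',p+R@np.array((dx+.0195*np.cos(a),.0195*np.sin(a),z)),c) for a in np.linspace(0,6.28,60) for z in(.010,-.030)])
    print(dx,Q.min(0).round(1),Q.max(0).round(1))
E
```

```text
29.45 [ 0.4524 -0.1116  0.089 ] [-0.514  0.858]
[ 281  222   78  100 6177] [319.8 273.1]
-0.004 [280.3 219.6] [362.  322.5]
0 [279.9 213.3] [362.4 315.9]
0.004 [279.5 206.9] [362.8 309.2]
```

>>> drive_tool --offset '[[-0.5,-0.06,-0.3],[-0.84,-0.104,-0.2],[-0.84,-0.104,0],[-0.84,-0.104,0],[-0.84,-0.104,0],[-0.84,-0.104,0],[-0.84,-0.104,0],[-0.84,-0.104,0],[-0.84,-0.104,0],[-0.33,-0.05,0]]' --turn '[[0,0,0],[0,0,0],[0,0,0],[0,0,0],[0,0,0],[0,0,0],[0,0,0],[0,0,0],[0,0,0],[0,0,0]]' --hand '[0.35,0.35,0.35,0.35,0.35,0.35,0.35,0.35,0.35,0.35]'

```text
time_s: 30.7
position: [0.5756, -0.3917, 0.1082]
tool_rot: [[-0.513, 0.858, -0.001], [0.858, 0.513, 0.001], [0.001, -0.0, -1.0]]
ft_force: [-0.4, -0.3, 0.0]
grip_width: 0.037
gripper_force: 30.2
```

```bash
python3 - <<'E'
from h import *
c,im=snap('w13');h=cv2.cvtColor(im,cv2.COLOR_BGR2HSV);hue=h[...,0].astype(int);s=observe();R=s['tool_rot'];p=s['position']
m=((h[...,1]>70)&(hue>40)&(hue<95)).astype(np.uint8);k,l,st,ce=cv2.connectedComponentsWithStats(m)
for i in range(1,k):
    if st[i,4]>1000: print(st[i],ce[i].round(1))
o=Ov(im,c,1.25);o.circ(.577,-.3925,.023,.027);o.box(.577,-.3925,.015,.084,.084,3)
for z in(.0104,-.0296):
    q=p+R@np.array((-.003,0,z));o.circ(q[0],q[1],q[2],.0195,(0,255,255))
cv2.imwrite('pics/o13.png',o.o)
E
```

```text
30.75 [ 0.5757 -0.3925  0.1081] [-0.513  0.859]
[ 281  222   79  101 6210] [319.8 273.7]
```

>>> drive_tool --offset '[[0.05,0.03,0.3],[0,0,0.5],[0,0,0.5],[0,0,0.4],[0,0,0.2],[0,0,0.1],[0,0,0.05],[0,0,0],[0,0,0],[0,0,0]]' --turn '[[0,0,0],[0,0,0],[0,0,0],[0,0,0],[0,0,0],[0,0,0],[0,0,0],[0,0,0],[0,0,0],[0,0,0]]' --hand '[0.35,0.35,0.35,0.35,0.35,0.35,0.35,0.35,0.35,0.35]'

```text
time_s: 32.0
position: [0.5756, -0.388, 0.028]
tool_rot: [[-0.514, 0.858, 0.0], [0.858, 0.514, -0.0], [-0.0, 0.0, -1.0]]
ft_force: [-0.9, -0.2, -0.0]
grip_width: 0.0365
gripper_force: 30.2
```

>>> drive_tool --offset '[[0,0,0.06],[0,0,0],[0,0,0],[0,0,0],[0,0,0],[0,0,0],[0,0,-0.5],[0,0,-1],[0,0,-1],[0,0,-1]]' --turn '[[0,0,0],[0,0,0],[0,0,0],[0,0,0],[0,0,0],[0,0,0],[0,0,0],[0,0,0],[0,0,0],[0,0,0]]' --hand '[0.35,0.35,0.45,0.6,0.8,1,1,1,1,1]'

```text
time_s: 33.25
position: [0.5754, -0.3878, 0.1667]
tool_rot: [[-0.514, 0.858, 0.0], [0.858, 0.514, 0.0], [0.0, 0.0, -1.0]]
ft_force: [0.4, -0.4, 0.5]
grip_width: 0.0853
gripper_force: 0.0
```

```bash
python3 - <<'E'
from h import *
c,im=snap('w14');h=cv2.cvtColor(im,cv2.COLOR_BGR2HSV);hue=h[...,0].astype(int)
m=((h[...,1]>70)&(hue>40)&(hue<95)).astype(np.uint8);k,l,st,ce=cv2.connectedComponentsWithStats(m)
for i in range(1,k):
    if st[i,4]>300: print(st[i],ce[i].round(1))
for y in(-.3885,-.3925,-.3965):
    Q=np.array([proj('',(.577+.0195*np.cos(a),y+.0195*np.sin(a),z),c) for a in np.linspace(0,6.28,60) for z in(.015,.055)])
    print(y,Q.min(0).round(1),Q.max(0).round(1))
E
```

```text
33.3 [ 0.5768 -0.389   0.173 ] [-0.514  0.858]
[ 300  172   40   46 1207] [319.6 195.7]
-0.3885 [301.2 167.4] [341.9 214.8]
-0.3925 [299.1 170.6] [339.6 218.1]
-0.3965 [297.1 173.7] [337.4 221.3]
```

>>> drive_tool --offset '[[0.6,0.1,0],[0.98,0.21,0],[0.98,0.21,0],[0.98,0.21,0],[0.98,0.21,0],[0.98,0.21,0],[0.98,0.21,0],[0.98,0.21,0],[0.98,0.21,0],[0.98,0.21,0]]' --turn '[[0,0,0],[0,0,0],[0,0,0],[0,0,0],[0,0,0],[0,0,0],[0,0,0],[0,0,0],[0,0,0],[0,0,0]]' --hand '[1,1,1,1,1,1,1,1,1,1]'

```text
time_s: 34.55
position: [0.4497, -0.0226, 0.1654]
tool_rot: [[-0.514, 0.858, 0.0], [0.858, 0.514, -0.0], [-0.0, 0.0, -1.0]]
ft_force: [0.8, 0.0, 0.3]
grip_width: 0.0854
gripper_force: 0.0
```

>>> drive_tool --offset '[[0.86,0.2,0],[0,0,0],[0,0,0],[0,0,0],[0,0,0],[0,0,0],[0,0,0],[0,0,0],[0,0,0],[0,0,0]]' --turn '[[0,0,0],[0,0,0],[0,0,0],[0,0,0],[0,0,0],[0,0,0],[0,0,0],[0,0,0],[0,0,0],[0,0,0]]' --hand '[1,1,1,1,1,1,1,1,1,1]'

```text
time_s: 35.8
position: [0.4394, 0.0099, 0.1653]
tool_rot: [[-0.514, 0.858, 0.0], [0.858, 0.514, -0.0], [-0.0, 0.0, -1.0]]
ft_force: [-0.7, 0.3, -0.2]
grip_width: 0.0855
gripper_force: 0.0
```

```bash
python3 - <<'E'
from h import *
c,im=snap('w15');h=cv2.cvtColor(im,cv2.COLOR_BGR2HSV);hue=h[...,0].astype(int)
m=((h[...,1]>140)&((hue<7)|(hue>172))).astype(np.uint8);k,l,st,ce=cv2.connectedComponentsWithStats(m)
u=proj('',(.441,.009,.018),c);print(u)
for i in range(1,k):
    if st[i,4]>800:
        print(st[i],ce[i].round(1))
        if np.hypot(*(ce[i]-u))<25:
          for q in cv2.findContours((l==i).astype(np.uint8),cv2.RETR_CCOMP,cv2.CHAIN_APPROX_NONE)[0]:
            if len(q)>30:
                P=np.array([ray('',p[0],.018,c)[:2] for p in q]);A=np.c_[2*P,np.ones(len(P))];s=np.linalg.lstsq(A,(P**2).sum(1),rcond=None)[0];print(s[:2].round(4),np.sqrt(s[2]+s[0]**2+s[1]**2).round(4))
for p in((.441,.009),(.438,.010)):
    Q=np.array([proj('',(p[0]+.033*np.cos(a),p[1]+.033*np.sin(a),z),c) for a in np.linspace(0,6.28,60) for z in(.0,.018)])
    print(p,Q.min(0).round(1),Q.max(0).round(1))
E
```

```text
35.85 [0.4394 0.0099 0.1653] [-0.514  0.858]
[321.24061441 186.17436928]
[ 293  153   60   61 1742] [322.6 182.6]
[0.4413 0.0113] 0.0326
[0.4419 0.0104] 0.0213
[135 367  45  33 971] [161.4 383.4]
(0.441, 0.009) [290.7 153.1] [351.8 214.7]
(0.438, 0.01) [288.7 150.9] [349.9 212.7]
```

>>> drive_tool --offset '[[-0.03,0.057,0.7],[0,0,1],[0,0,1],[0,0,0.8],[0,0,0.4],[0,0,0.2],[0,0,0.08],[0,0,0],[0,0,0],[0,0,0]]' --turn '[[0,0,0],[0,0,0],[0,0,0],[0,0,0],[0,0,0],[0,0,0],[0,0,0],[0,0,0],[0,0,0],[0,0,0]]' --hand '[1,1,1,1,1,1,1,1,1,1]'

```text
time_s: 37.1
position: [0.4422, 0.01, -0.0015]
tool_rot: [[-0.514, 0.858, 0.001], [0.858, 0.514, -0.0], [-0.001, 0.001, -1.0]]
ft_force: [0.1, 1.3, -0.6]
grip_width: 0.0852
gripper_force: 0.0
```

>>> drive_tool --offset '[[0,0,0],[0,0,0],[0,0,0],[0,0,0],[0,0,0],[0,0,0],[0,0,0],[0,0,0],[0,0,0],[0,0,0]]' --turn '[[0,0,0],[0,0,0],[0,0,0],[0,0,0],[0,0,0],[0,0,0],[0,0,0],[0,0,0],[0,0,0],[0,0,0]]' --hand '[0.9,0.8,0.7,0.65,0.65,0.65,0.65,0.65,0.65,0.65]' --newtons 30

```text
time_s: 38.35
position: [0.442, 0.01, -0.0015]
tool_rot: [[-0.514, 0.858, 0.0], [0.858, 0.514, -0.0], [-0.0, 0.0, -1.0]]
ft_force: [-1.8, -0.2, 7.6]
grip_width: 0.0644
gripper_force: 31.7
```

>>> drive_tool --offset '[[0,0,-0.2],[0,0,-0.5],[0,0,-0.7],[0,0,-0.7],[0,0,-0.5],[0,0,-0.2],[0,0,0],[0,0,0],[0,0,0],[0,0,0]]' --turn '[[0,0,0],[0,0,0],[0,0,0],[0,0,0],[0,0,0],[0,0,0],[0,0,0],[0,0,0],[0,0,0],[0,0,0]]' --hand '[0.65,0.65,0.65,0.65,0.65,0.65,0.65,0.65,0.65,0.65]'

```text
time_s: 39.6
position: [0.4419, 0.0101, 0.1098]
tool_rot: [[-0.514, 0.858, -0.001], [0.858, 0.514, 0.0], [0.001, -0.001, -1.0]]
ft_force: [-0.4, -0.3, -0.9]
grip_width: 0.0641
gripper_force: 33.6
```

```bash
cat > rollchk.py <<'E'
from h import *
import sys
c,im=snap(sys.argv[1]);h=cv2.cvtColor(im,cv2.COLOR_BGR2HSV);hue=h[...,0].astype(int);s=observe();R=s['tool_rot'];p=s['position'];print(s['grip_width'])
m=((h[...,1]>130)&((hue<8)|(hue>172))).astype(np.uint8);k,l,st,ce=cv2.connectedComponentsWithStats(m)
for i in range(1,k):
    if st[i,4]>500: print(st[i],ce[i].round(1))
for dx in(-.004,0,.004):
    Q=np.array([proj('',p+R@np.array((dx+.033*np.cos(a),.033*np.sin(a),z)),c) for a in np.linspace(0,6.28,60) for z in(-.0015,-.0195)])
    B=np.array([proj('',p+R@np.array((dx+.0125*np.cos(a),.0125*np.sin(a),-.0195)),c) for a in np.linspace(0,6.28,60)])
    print(dx,Q.min(0).round(1),Q.max(0).round(1),'bore',B.min(0).round(1),B.max(0).round(1))
E
python3 rollchk.py w16
```

```text
39.65 [0.4419 0.01   0.1098] [-0.514  0.858]
0.06405147492258419
[ 256  198  129  124 7989] [319.7 256.9]
-0.004 [256.6 204.3] [385.5 328.5] bore [296.7 254.9] [345.4 297.1]
0 [256.  197.3] [386.1 322.6] bore [296.5 247.7] [345.6 290.7]
0.004 [255.5 190.1] [386.7 316.6] bore [296.3 240.4] [345.8 284.1]
```

>>> drive_tool --offset '[[0,0,0],[0,0,0],[0,0,0],[0,0,0],[0,0,0],[0,0,0],[0,0,0],[0,0,0],[0,0,0],[0,0,0]]' --turn '[[0,0,-1],[0,0,-1],[0,0,-1],[0,0,-1],[0,0,-1],[0,0,-1],[0,0,-1],[0,0,-1],[0,0,-1],[0,0,-0.84]]' --hand '[0.65,0.65,0.65,0.65,0.65,0.65,0.65,0.65,0.65,0.65]'

```text
time_s: 40.9
position: [0.442, 0.01, 0.11]
tool_rot: [[-1.0, -0.002, -0.0], [-0.002, 1.0, 0.0], [0.0, 0.0, -1.0]]
ft_force: [-0.8, -0.3, -0.5]
grip_width: 0.0642
gripper_force: 33.6
```

>>> drive_tool --offset '[[-0.3,-0.3,0],[-0.6,-0.55,0],[-0.7,-0.6,0],[-0.7,-0.6,0],[-0.7,-0.6,0],[-0.5,-0.4,0],[-0.22,-0.25,0],[0,0,0],[0,0,0],[0,0,0]]' --turn '[[0,0,0],[0,0,0],[0,0,0],[0,0,0],[0,0,0],[0,0,0],[0,0,0],[0,0,0],[0,0,0],[0,0,0]]' --hand '[0.65,0.65,0.65,0.65,0.65,0.65,0.65,0.65,0.65,0.65]'

```text
time_s: 42.15
position: [0.5903, -0.1215, 0.1103]
tool_rot: [[-1.0, 0.0, -0.0], [0.0, 1.0, 0.0], [0.0, 0.0, -1.0]]
ft_force: [-0.6, 0.3, -1.1]
grip_width: 0.0641
gripper_force: 33.6
```

```bash
python3 rollchk.py w17; python3 - <<'E'
from h import *
c=np.load('w17.npy',allow_pickle=True).item();im=cv2.imread('pics/w17.png');s=observe();p=s['position'];R=s['tool_rot']
o=Ov(im,c,1.25);o.circ(.5905,-.122,.023,.025);o.circ(.5905,-.122,.058,.003,(0,255,255));o.box(.5905,-.122,.015,.084,.084,7)
q=p+R@np.array((0,0,-.0195));o.circ(*q,.033,(0,255,0));o.circ(*q,.0125,(0,255,0));cv2.imwrite('pics/o17.png',o.o[:,:])
E
```

```text
42.2 [ 0.5904 -0.1216  0.1104] [-1.  0.]
0.0639851853131039
[ 256  198  128  124 7969] [319.8 257.1]
[164 266  36  34 662] [182.  283.4]
-0.004 [257.3 206.1] [386.  330.1] bore [297.4 256.7] [346.  298.8]
0 [256.8 199.1] [386.6 324.2] bore [297.2 249.5] [346.2 292.3]
0.004 [256.2 191.9] [387.2 318.2] bore [297.  242.3] [346.4 285.8]
```

>>> drive_tool --offset '[[0,0,0.3],[0,0,0.4],[0,0,0.3],[0,0,0.2],[0,0,0.15],[0,0,0.15],[0,0,0.12],[0,0,0],[0,0,0],[0,0,0]]' --turn '[[0,0,0],[0,0,0],[0,0,0],[0,0,0],[0,0,0],[0,0,0],[0,0,0],[0,0,0],[0,0,0],[0,0,0]]' --hand '[0.65,0.65,0.65,0.65,0.65,0.65,0.65,0.65,0.65,0.65]'

```text
time_s: 43.45
position: [0.5908, -0.1222, 0.0456]
tool_rot: [[-1.0, 0.001, 0.001], [0.001, 1.0, -0.0], [-0.001, -0.0, -1.0]]
ft_force: [-0.6, 0.4, -0.3]
grip_width: 0.0643
gripper_force: 33.6
```

```bash
python3 rollchk.py w18; python3 - <<'E'
from h import *
im=cv2.imread('pics/w18.png');t=get_image('top')
cv2.imwrite('pics/o18.png',np.hstack([cv2.resize(im[150:350,220:420],(400,400),interpolation=cv2.INTER_CUBIC),cv2.resize(im[100:300,220:420],(400,400))]))
s=im[235:300,297:346];print(cv2.cvtColor(s,cv2.COLOR_BGR2HSV)[::8,::6,1].tolist());print(cv2.cvtColor(s,cv2.COLOR_BGR2GRAY)[::8,::6].tolist())
c=np.load('w18.npy',allow_pickle=True).item()
print('post tip',proj('',(.5905,-.122,.058),c),'L/R',proj('',(.5905,-.127,.056),c),proj('',(.5905,-.117,.056),c),proj('',(.5855,-.122,.05),c))
E
```

```text
43.5 [ 0.5908 -0.1222  0.0456] [-1.     0.001]
0.06417378706768952
[ 256  198  129  125 8033] [319.6 257. ]
-0.004 [257.5 205.9] [386.2 329.9] bore [297.5 256.5] [346.1 298.6]
0 [256.9 198.9] [386.7 324. ] bore [297.3 249.3] [346.3 292.1]
0.004 [256.4 191.7] [387.3 318. ] bore [297.1 242. ] [346.5 285.6]
[[155, 123, 90, 90, 89, 89, 87, 162, 156], [61, 9, 9, 3, 3, 13, 9, 2, 91], [7, 7, 9, 8, 0, 5, 9, 9, 7], [11, 5, 5, 7, 5, 10, 7, 7, 5], [101, 95, 24, 11, 10, 6, 18, 96, 98], [93, 102, 99, 100, 99, 102, 101, 91, 89], [86, 88, 93, 92, 82, 83, 84, 93, 88], [89, 87, 90, 93, 91, 89, 96, 89, 90], [165, 93, 87, 91, 95, 91, 90, 163, 164]]
[[77, 81, 112, 109, 110, 105, 101, 73, 77], [111, 111, 115, 91, 97, 97, 114, 113, 110], [112, 112, 113, 95, 102, 94, 111, 113, 114], [118, 110, 110, 111, 107, 98, 112, 113, 111], [199, 204, 194, 166, 193, 126, 184, 206, 203], [85, 195, 199, 199, 197, 194, 193, 111, 91], [89, 91, 90, 90, 90, 94, 94, 95, 87], [90, 93, 89, 89, 94, 91, 87, 90, 172], [117, 161, 184, 145, 125, 156, 168, 102, 123]]
post tip [321.98672819 263.46255025] L/R [312.70899811 261.51951197] [331.21307969 261.50173684] [321.89356992 247.93767855]
```

>>> drive_tool --offset '[[0,0,0.15],[0,0,0.15],[0,0,0.15],[0,0,0.1],[0,0,0.06],[0,0,0],[0,0,0],[0,0,0],[0,0,0],[0,0,0]]' --turn '[[0,0,0],[0,0,0],[0,0,0],[0,0,0],[0,0,0],[0,0,0],[0,0,0],[0,0,0],[0,0,0],[0,0,0]]' --hand '[0.65,0.65,0.65,0.65,0.65,0.65,0.65,0.65,0.65,0.65]'

```text
time_s: 44.8
position: [0.5907, -0.1221, 0.0216]
tool_rot: [[-1.0, 0.001, 0.0], [0.001, 1.0, -0.0], [-0.0, -0.0, -1.0]]
ft_force: [-2.9, 0.6, 6.1]
grip_width: 0.0642
gripper_force: 34.1
```

>>> drive_tool --offset '[[0,0,0],[0,0,0],[0,0,0],[0,0,0],[0,0,-0.4],[0,0,-0.8],[0,0,-1],[0,0,-1],[0,0,-1],[0,0,-1]]' --turn '[[0,0,0],[0,0,0],[0,0,0],[0,0,0],[0,0,0],[0,0,0],[0,0,0],[0,0,0],[0,0,0],[0,0,0]]' --hand '[0.75,0.9,1,1,1,1,1,1,1,1]'

```text
time_s: 46.05
position: [0.5904, -0.122, 0.2316]
tool_rot: [[-1.0, 0.001, 0.001], [0.001, 1.0, -0.0], [-0.001, -0.0, -1.0]]
ft_force: [-0.3, -0.7, 0.7]
grip_width: 0.0854
gripper_force: 0.0
```

>>> drive_tool --offset '[[0,0,-1],[0,0,-1],[0.8,-0.6,-0.6],[0.8,-0.6,0],[0.8,-0.6,0],[0.6,-0.6,0],[0,0,0],[0,0,0],[0,0,0],[0,0,0]]' --turn '[[0,0,0],[0,0,0],[0,0,0],[0,0,0],[0,0,0],[0,0,0],[0,0,0],[0,0,0],[0,0,0],[0,0,0]]' --hand '[1,1,1,1,1,1,1,1,1,1]'

```text
time_s: 47.3
position: [0.471, -0.2175, 0.3329]
tool_rot: [[-1.0, -0.0, -0.0], [-0.0, 1.0, 0.0], [0.0, 0.0, -1.0]]
ft_force: [-0.1, -0.4, 0.4]
grip_width: 0.0856
gripper_force: 0.0
```

```bash
python3 - <<'E'
from h import *
c,im=snap('w19');t=get_image('top');sc=get_image('scene');cv2.imwrite('pics/top9.png',t)
a=cv2.resize(t[130:260,200:500],(800,346),interpolation=cv2.INTER_CUBIC)
b=np.hstack([cv2.resize(im,(400,250)),cv2.resize(sc[190:290,280:440],(400,250),interpolation=cv2.INTER_CUBIC)])
cv2.imwrite('pics/fin.png',np.vstack([a,b]))
E
```

```text
47.35 [ 0.471  -0.2176  0.3329] [-1. -0.]
```

View pics/fin.png

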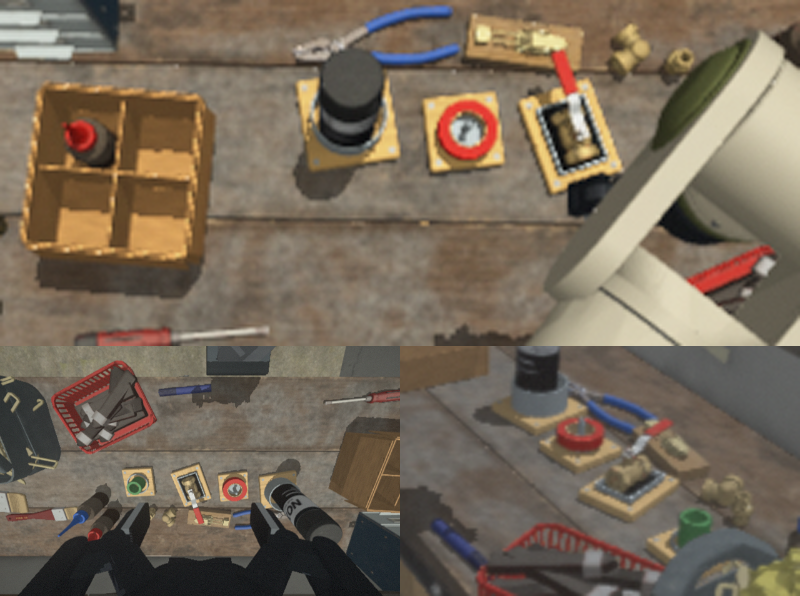

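All four are seated: the can is upright in the ring, the roll is flat on the hub with the post through it, the valve is in the trough with its lever on top, and the coupling is in the dish. The bottle is still in its cell.

```bash
python3 -c "
from rig import *
print(env.close_job())"
```

```text
the job is handed in; nothing more can be done
None
```

I placed all four articles on their display blocks in the order asked and released them, with the glue bottle still standing in its carton cell, and handed the job in at about 47 s; no verdict came back.

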